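Pack the tan half-track into its foam cutout

TASK

Pack the finished tan half-track model for the show: take it off the painting turntable and press it down, upright and lengthways, into the empty long cutout with the yellow floor in the foam of the carrying case, until it sits fully home on that floor. The foam grips it snugly, so it has to be pushed in. Leave the green model where it stands, then let go of the tan one and move clear.

Things in the scene. Friction and masses are not known exactly. Their poses are not given: they have to be found in the camera images.
- tan_mid (a point): Centre of the tan half-track model, half-way up (32 mm above its underside). 116 mm long (x, nose at +x), 46 wide (y), 64 tall (z), 0.1 to 0.2 kg. Stands on the turntable, whose top is 22 mm above the table. The lower body, 46 wide, reaches 36 mm up; above it, to 64 mm, a flat-sided cabin 38 wide and 64 long, its middle 10 mm behind the model's centre (to -x): grip there across the width.
- green_mid (a point): Centre of the dark green half-track model, the same in shape and size (origin 32 mm above its underside), standing on the same turntable. To be left alone; the two models may stand in either place.
- cutout (a point): Centre of the cutout's yellow floor; x lengthways, z up. Case fixed. Grey foam top 28 mm above floor, rim 32. Lower 12 mm is 112 x 42 mm, 4 less than the model each way, bevelled out to 134 x 64 at the top. Foam yields sideways up to 12 mm; pressing in takes 8 to 20 N. Either way round fits; seated, model centre is 32 above the floor. A packed jar 106 mm off (+y side) rises 22 above the foam.
Not all that is in view belongs to the job. Leave any purple or red look-alike of the part that bears tan_mid alone.

How it is judged (in metres and radians):
At the end, for the whole second after the job is handed in: The tan model stands upright (within 7 degrees) in the cutout, its centre within 12 mm of the cutout's in plan, lengthways within 10 degrees either way round, pressed down to within 4 mm of the floor, and at rest (horizontal distance between tan_mid and cutout below 0.012 m and z of tan_mid in the frame of cutout below 0.036 m and angle between the x axis of tan_mid and the x axis of cutout, either way round below 0.18 rad and angle between tan_mid's own z axis and vertical below 0.12 rad and linear speed of tan below 0.02 m/s); the robot touches nothing.
It fails at once if the green model is moved more than 30 mm (distance of green_mid from where it was at the start of the episode above 0.03 m).
It also fails if it takes over 32 s, if anything falls off the work surface, if the arm or the gripper's body presses on something with over 40 N, if the wrist force passes 120 N, or if a joint passes its speed limit or range.

ROBOT

A 6-joint arm with a two-finger parallel gripper is mounted at the origin on the work surface. World frame = base frame: x ahead of the robot, y to its left, z up, the work surface at z = 0. Lengths are in mm, angles in rad, forces in N, time in s.
With the tool pointing down it reaches from about 350 to 975 mm from the base axis. Payload 7.1 kg.
Tool frame: the origin (TCP) lies at the centre of the arm's flange, where the gripper is bolted on; the fingertips stand 182 mm ahead of it and the grasp point (between the pads) lies 163 mm ahead of it; z points along the fingers, y is the line along which they close (so a half turn about z gives the same grasp; the last joint's range is limited). The gripper opens to 88 mm and grips with 3 to 60 N. Pads are 20 mm wide; open, the fingers measure 115 mm over their backs; the gripper's body (75 mm by 178 mm) begins 61 mm behind the grasp point.
Start: joints at [-1.216, 0.423, 1.63, -0, 1.089, -0.019], TCP at [228.239, -581.819, 404.675] pointing down, gripper open.
Joint ranges: [-3, 3], [-0.9, 2.11], [0.09, 2.58], [-1.31, 4.45], [0.11, 2.69], [-2.54, 2.54]. Speed limits (rad/s): [2.39, 2.39, 3.01, 3.14, 3.14, 3.14].

INTERFACE

Orientations are given as a rotation vector (axis times angle).
In Python, from workcell import readout, get_image, ctrl gives the robot as it stands.
- The arm moves only by the tool step_arm, never from a script. Its argument "targets" is a list that holds one entry, the list of rows, each a list of 7 numbers: the shift along the world's x, y, z as a fraction of full scale, then the turn, a rotation vector about the world's x, y, z as a fraction of full scale, then the opening, from 0 (shut) to 1 (fully open). In form: [[[dx, dy, dz, wx, wy, wz, claw], ...]]. A call has exactly 5 rows; each row shifts and turns the commanded pose from where the row before left it; what a row does not reach is not made up. Full scale, the value 1, is 0.05 m for a shift and 4 degrees for a turn. A row lasts 1/8 s, in which the tool goes at most 62.5 mm and 10.7 degrees, less where a joint would pass 70% of its speed; a pose out of reach is approached as far as the arm can. A call with a number of a shift or a turn outside -1 to 1 is refused whole. A call with a gripper value outside its range is refused whole. The fingers move at their own pace and stop on an object; the grip force is fixed at half the most. Time passes only in rows, so rows that do not move let the fingers close, or fill a call up. It gives the time, the measured TCP pose, the force, the opening and the grip force at its end, in the units of the state.
- readout.get_obs(): the state, without advancing time (a new reading comes with each control period).
- get_image(name): name is "scene" or "top"; returns a dict with "pixels" (480x640x3 uint8, red, green, blue), "intrinsics" (3x3 intrinsics, pixels), "extrinsics" (4x4, takes a point from world to camera coordinates). Camera axes: x right, y down, z forward; pixel columns grow to the right and rows downward; lengths in mm; the calibration is good to about 2 mm. A picture is of the moment at which its call begins. There is no depth.
- ctrl.close_job(): hands the job in; it is judged then, once.
The state is a dict: "t": time; "qpos": joint angles; "qvel": joint speeds; "joint_torque": joint torques, N m; "ee_pos": TCP position; "orientation": TCP orientation; "ft_force": force on the tool from outside, world axes, zero at the start; "moment": the same for the moment, N m; "width": finger opening in mm; "grasp_force": force on a finger pad.
Only numpy, scipy, OpenCV 4.12 (cv2) and the standard library are available. Lean on these libraries where they do the work, as an engineer would, in place of code of your own. Each camera call takes 0.05 s, during which the arm holds its last target. There are 200 camera calls.

## Working session

There is one attempt and no reset: what is moved stays moved. The work goes in short steps, Python scripts to look and compute and a tool call to move; the robot and the scene stay as the last step left them, time stands still between calls to the robot, and variables do not carry over. Pictures are saved under pics/ and viewed, at most 10 in all, crops included, and the job is handed in when it is done.

Besides the shell and the picture viewer there is one more tool, called after ">>>" by a JSON object that holds its "name" and its "arguments", one argument or row to a line. step_arm: Moves the arm, as the interface text tells. Shift numbers are shares of 0.05 m and turn numbers shares of 4 degrees, none past 1 either way. Its arguments: {"type":"object","properties":{"targets":{"type":"array"}},"required":["targets"]}

```bash
mkdir -p pics; cat > h.py <<'E'
import numpy as np,cv2
from workcell import readout,get_image,ctrl
def shot(n,f):
    d=get_image(n); cv2.imwrite(f,d["pixels"][:,:,::-1]); np.savez(f[:-4],**{k:np.array(d[k],float) for k in("intrinsics","extrinsics")}); return d
def ray(c,uv,z):
    K=c["intrinsics"];E=c["extrinsics"];R=E[:3,:3];o=-R.T@E[:3,3]
    d=(R.T@np.linalg.inv(K)@np.c_[np.array(uv,float).reshape(-1,2),np.ones(np.size(uv)//2)].T).T
    return o+d*((z-o[2])/d[:,2])[:,None]
E
python3 - <<'E'
from h import *
for n in("scene","top"):
    d=shot(n,f"pics/{n}0.png");E=np.array(d["extrinsics"]);print(n,-E[:3,:3].T@E[:3,3],np.round(E[:3,:3],2).tolist())
o=readout.get_obs();print(o)
E
```

```text
scene [1029.64924996  154.09273186  899.14464678] [[-0.4, 0.92, -0.01], [0.79, 0.34, -0.51], [-0.47, -0.21, -0.86]]
top [ 478.53213261  -52.79166116 1101.74106138] [[-0.0, -1.0, 0.01], [-1.0, 0.0, -0.07], [0.07, -0.01, -1.0]]
{'t': 0.1, 'qpos': array([-1.21599412e+00,  4.23767146e-01,  1.63062019e+00, -7.38032183e-07,
        1.08861408e+00, -1.89802155e-02]), 'qvel': array([ 0.00071245, -0.00180446, -0.00248804,  0.00188725, -0.00010969,
        0.00106088]), 'joint_torque': array([-3.64822008e-04, -5.45613027e+01, -2.74326396e+01,  6.44434313e-02,
        1.88450835e-02, -1.06935602e-05]), 'ee_pos': array([ 228.15750417, -581.58895038,  403.97495814]), 'orientation': array([-3.08552210e+00, -5.83466539e-01,  3.70671269e-04]), 'ft_force': array([0.51072668, 1.06945795, 0.92099875]), 'moment': array([ 0.02840079,  0.02600379, -0.04914937]), 'grasp_force': 0.0, 'width': 87.99323819795235}
```

View pics/scene0.png

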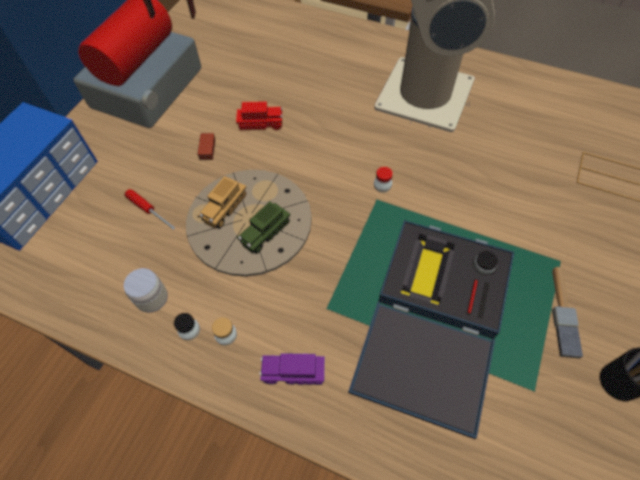

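View pics/top0.png

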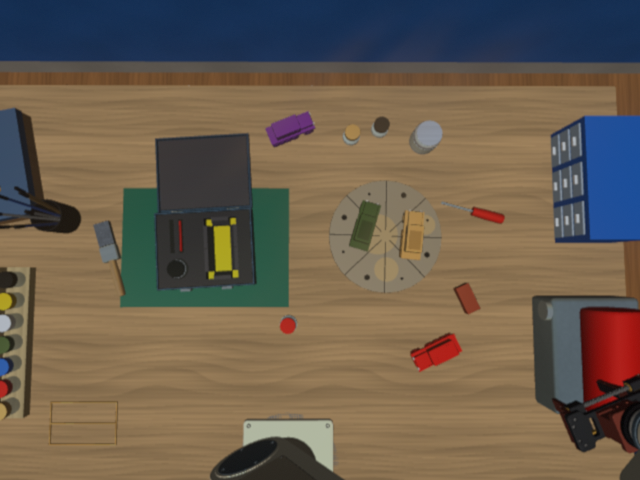

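The tan candidates are tan (413,235) and green (365,226) on the turntable, purple (290,129) and red (436,352) in the top view. Only the one at (413,235), scene (223,202), is tan and on the turntable. The cutout's yellow floor is at top (222,248), scene (428,270). I'll confirm in a crop and measure.

```bash
cat > m.py <<'E'
from h import *
from scipy.ndimage import label
def blob(f,lo,hi,box):
    im=cv2.cvtColor(cv2.imread(f),cv2.COLOR_BGR2HSV); m=cv2.inRange(im,lo,hi)
    x0,y0,x1,y1=box; k=np.zeros_like(m);k[y0:y1,x0:x1]=m[y0:y1,x0:x1]
    n,l,s,c=cv2.connectedComponentsWithStats(k); i=1+np.argmax(s[1:,4]); return (l==i).astype(np.uint8),c[i]
def tri(cs,uvs):
    P=[c["intrinsics"]@c["extrinsics"][:3] for c in cs]
    X=cv2.triangulatePoints(P[0],P[1],*[np.array(u,float).reshape(2,1) for u in uvs]);return (X[:3]/X[3]).ravel()
E
python3 - <<'E'
from m import *
s=np.load("pics/scene0.npz");t=np.load("pics/top0.npz")
print(t["intrinsics"])
S=cv2.imread("pics/scene0.png");T=cv2.imread("pics/top0.png")
A=[S[170:260,180:300],S[225:315,390:510],T[190:280,330:450],T[205:295,150:270]]
A=[cv2.resize(a,(400,300),interpolation=cv2.INTER_CUBIC) for a in A]
cv2.imwrite("pics/crop.png",np.vstack([np.hstack(A[:2]),np.hstack(A[2:])]))
for nm,lo,hi,bs,bt in(("tan",(10,90,110),(24,255,255),(198,175,250,230),(396,205,430,265)),("yel",(25,150,120),(34,255,255),(395,230,460,310),(200,212,245,285)),("green",(35,60,20),(75,255,120),(235,195,295,255),(345,195,385,255))):
    r=[]
    for f,b in(("scene",bs),("top",bt)):
        m,c=blob(f"pics/{f}0.png",lo,hi,b);q=cv2.findContours(m,0,2)[0][0];R=cv2.minAreaRect(q);r.append(R[0]);print(nm,f,m.sum(),c.round(1),R,cv2.boxPoints(R).round(1).tolist())
    print(tri((s,t),r))
    B=cv2.boxPoints(R)
    for z in(20,54,58,86):
        p=ray(t,B,z)[:,:2];print(z,p.mean(0).round(1),p.round(0).tolist())
E
```

```text
[[437.09053366   0.         312.41753122]
 [  0.         437.09053366 236.77727051]
 [  0.           0.           1.        ]]
tan scene 1285 [217.9 195.6] ((221.5, 199.0), (48.0, 47.0), 90.0) [[198.0, 175.0], [245.0, 175.0], [245.0, 223.0], [198.0, 223.0]]
tan top 1076 [413.9 233.9] ((414.9688415527344, 235.12342834472656), (27.71537971496582, 49.3883056640625), 2.8624050617218018) [[399.8999938964844, 259.1000061035156], [402.3999938964844, 209.8000030517578], [430.0, 211.1999969482422], [427.6000061035156, 260.5]]
[ 553.72159182 -303.27776614   57.60654122]
20 [ 558.4 -315.9] [[499.0, -277.0], [622.0, -285.0], [618.0, -355.0], [495.0, -346.0]]
54 [ 555.8 -307.6] [[498.0, -270.0], [617.0, -278.0], [614.0, -345.0], [495.0, -337.0]]
58 [ 555.6 -306.6] [[498.0, -270.0], [617.0, -277.0], [613.0, -344.0], [495.0, -336.0]]
86 [ 553.5 -299.8] [[497.0, -264.0], [613.0, -271.0], [610.0, -336.0], [494.0, -328.0]]
yel scene 947 [426.2 272.7] ((426.34906005859375, 272.5282897949219), (21.56560516357422, 44.779537200927734), 15.945395469665527) [[409.79998779296875, 291.1000061035156], [422.100
[... 864 characters left out ...]
17.0], [254.0, 255.0]]
green top 756 [364.2 224. ] ((364.5094299316406, 225.21697998046875), (18.681034088134766, 46.565223693847656), 15.945395469665527) [[349.1000061035156, 245.0], [361.8999938964844, 200.3000030517578], [379.8999938964844, 205.39999389648438], [367.1000061035156, 250.1999969482422]]
[ 579.12361329 -185.23247889   54.71409996]
20 [ 583.1 -190.6] [[534.0, -152.0], [645.0, -185.0], [633.0, -229.0], [521.0, -196.0]]
54 [ 579.8 -186.3] [[532.0, -149.0], [640.0, -181.0], [628.0, -224.0], [519.0, -192.0]]
58 [ 579.4 -185.8] [[532.0, -148.0], [640.0, -180.0], [627.0, -223.0], [519.0, -191.0]]
86 [ 576.7 -182.2] [[530.0, -146.0], [635.0, -177.0], [623.0, -219.0], [518.0, -188.0]]
```

View pics/crop.png

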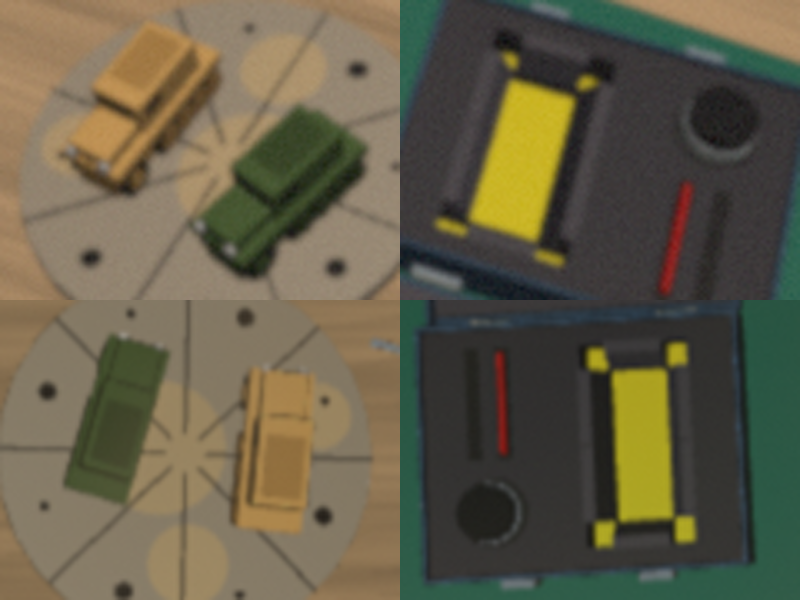

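The crop confirms it. The tan model's nose points up in the image (+x), at about (551,-302) mm with yaw -3.8°. The green one is beside it at (577,-182), and the fingers clear it. The cutout floor centre is about (526.6,161) with z about 17–19 and yaw +3.2°. Now the approach.

>>> {"name": "step_arm", "arguments": {
  "targets": [
    [[0.64,0.56,-0.15,0,0,-0.63,1],[0.64,0.56,-0.15,0,0,-0.63,1],[0.64,0.56,-0.15,0,0,-0.63,1],[0.64,0.56,-0.15,0,0,-0.63,1],[0.64,0.56,-0.15,0,0,-0.63,1]]
  ]
}}

```text
t: 0.72
ee_pos: [389.1, -440.8, 366.7]
orientation: [-3.132, -0.239, 0.001]
ft_force: [-0.2, 0.1, -0.6]
width: 88.1
grasp_force: 0.0
```

>>> {"name": "step_arm", "arguments": {
  "targets": [
    [[0.64,0.56,-0.15,0,0,-0.63,1],[0.64,0.56,-0.15,0,0,-0.63,1],[0.64,0.56,-0.15,0,0,-0.63,1],[0.64,0.56,-0.15,0,0,-0.63,1],[0.64,0.56,-0.15,0,0,-0.63,1]]
  ]
}}

```text
t: 1.35
ee_pos: [549.1, -300.8, 329.1]
orientation: [-3.14, 0.106, 0.001]
ft_force: [-0.0, -1.0, -0.3]
width: 87.7
grasp_force: 0.0
```

>>> {"name": "step_arm", "arguments": {
  "targets": [
    [[0,0,-0.3,0,0,0,1],[0,0,-0.2,0,0,0,1],[0,0,0,0,0,0,1],[0,0,0,0,0,0,1],[0,0,0,0,0,0,1]]
  ]
}}

```text
t: 1.98
ee_pos: [548.0, -302.5, 305.3]
orientation: [3.139, -0.105, 0.001]
ft_force: [-1.1, -0.9, 0.6]
width: 87.6
grasp_force: 0.0
```

```bash
python3 - <<'E'
from h import *
from scipy.spatial.transform import Rotation as R
d=shot("scene","pics/s1.png");o=readout.get_obs();print(o["t"],o["ee_pos"],R.from_rotvec(o["orientation"]).as_matrix().round(4).tolist())
cv2.imwrite("pics/s1c.png",cv2.resize(d["pixels"][130:280,150:350,::-1],(800,600),interpolation=cv2.INTER_CUBIC))
E
```

```text
2.025 [ 548.07443872 -302.35423988  305.26748895] [[0.9978, -0.0667, 0.0008], [-0.0667, -0.9978, -0.0005], [0.0009, 0.0005, -1.0]]
```

View pics/s1c.png

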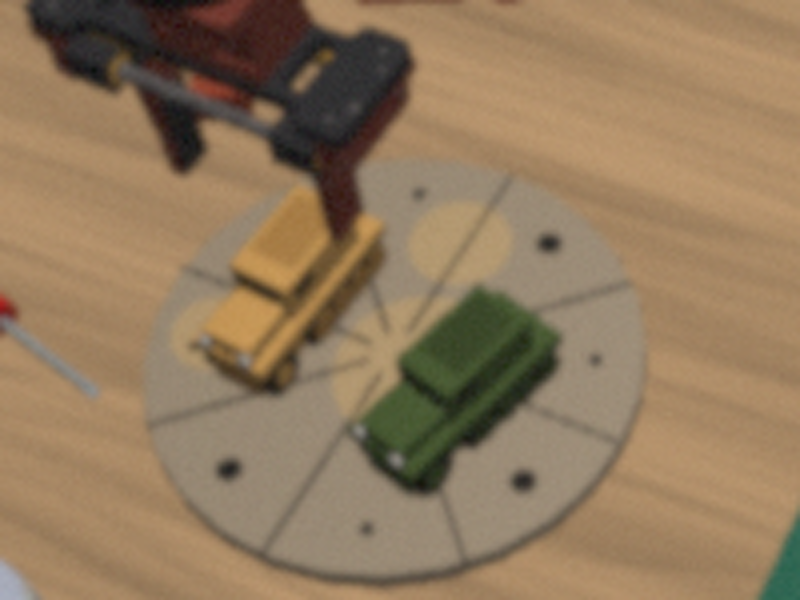

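The view shows the fingers straddling the tan cabin, with crop-pixel tips at about (185,165) and (345,230), and the green model clear at (460,390). I'll go down and grip.

>>> {"name": "step_arm", "arguments": {
  "targets": [
    [[0,0,-0.4,0,0,0,1],[0,0,-0.4,0,0,0,1],[0,0,-0.3,0,0,0,1],[0,0,-0.13,0,0,0,1],[0,0,0,0,0,0,1]]
  ]
}}

```text
t: 2.65
ee_pos: [548.2, -301.7, 242.4]
orientation: [-3.139, 0.104, 0.002]
ft_force: [-0.1, -0.1, 0.7]
width: 87.7
grasp_force: 0.0
```

>>> {"name": "step_arm", "arguments": {
  "targets": [
    [[0,0,0,0,0,0,0.5],[0,0,0,0,0,0,0.4],[0,0,0,0,0,0,0.2],[0,0,0,0,0,0,0.2],[0,0,0,0,0,0,0.2]]
  ]
}}

```text
t: 3.28
ee_pos: [548.2, -301.8, 243.3]
orientation: [-3.14, 0.104, -0.0]
ft_force: [0.3, 1.3, -0.4]
width: 41.2
grasp_force: 0.4
```

>>> {"name": "step_arm", "arguments": {
  "targets": [
    [[0,0,0,0,0,0,0],[0,0,0,0,0,0,0],[0,0,0,0,0,0,0],[0,0,0,0,0,0,0],[0,0,0,0,0,0,0]]
  ]
}}

```text
t: 3.9
ee_pos: [548.2, -301.8, 243.2]
orientation: [-3.14, 0.104, 0.0]
ft_force: [-1.3, 2.1, 2.5]
width: 37.8
grasp_force: 29.8
```

>>> {"name": "step_arm", "arguments": {
  "targets": [
    [[0,0,0.3,0,0,0,0],[0,0,0.5,0,0,0,0],[0,0,0.6,0,0,0,0],[0,0,0.5,0,0,0,0],[0,0,0.3,0,0,0,0]]
  ]
}}

```text
t: 4.53
ee_pos: [548.5, -302.0, 355.3]
orientation: [3.139, -0.104, 0.003]
ft_force: [0.1, 0.7, -1.6]
width: 38.2
grasp_force: 29.8
```

>>> {"name": "step_arm", "arguments": {
  "targets": [
    [[0,0.3,0,0,0,0,0],[0,0.6,0,0,0,0.1,0],[-0.05,0.8,0,0,0,0.2,0],[-0.05,0.9,0,0,0,0.2,0],[-0.05,0.9,0,0,0,0.2,0]]
  ]
}}

```text
t: 5.15
ee_pos: [539.8, -124.6, 351.9]
orientation: [-3.141, 0.026, 0.003]
ft_force: [0.6, 0.4, -0.3]
width: 37.7
grasp_force: 29.8
```

>>> {"name": "step_arm", "arguments": {
  "targets": [
    [[-0.05,0.9,0,0,0,0.2,0],[-0.05,0.9,0,0,0,0.2,0],[-0.05,0.9,0,0,0,0.2,0],[-0.05,0.9,0,0,0,0.2,0],[-0.05,0.9,0,0,0,0.2,0]]
  ]
}}

```text
t: 5.78
ee_pos: [527.0, 100.2, 352.0]
orientation: [3.14, 0.084, -0.003]
ft_force: [0.7, -0.8, -1.1]
width: 37.6
grasp_force: 29.8
```

>>> {"name": "step_arm", "arguments": {
  "targets": [
    [[-0.05,0.7,0,0,0,0.2,0],[-0.05,0.5,0,0,0,0.05,0],[0,0,-0.4,0,0,0,0],[0,0,-0.4,0,0,0,0],[0,0,0,0,0,0,0]]
  ]
}}

```text
t: 6.4
ee_pos: [521.7, 158.5, 311.0]
orientation: [3.139, 0.111, -0.008]
ft_force: [1.2, -0.5, -1.4]
width: 37.9
grasp_force: 29.8
```

```bash
python3 - <<'E'
from m import *
from scipy.spatial.transform import Rotation as R
d=shot("scene","pics/s2.png");e=shot("top","pics/t2.png");o=readout.get_obs();print(o["t"],o["ee_pos"],R.from_rotvec(o["orientation"]).as_matrix().round(4).tolist(),o["width"],o["grasp_force"])
A=np.hstack([cv2.resize(d["pixels"][200:325,370:500,::-1],(400,385),interpolation=cv2.INTER_CUBIC),cv2.resize(e["pixels"][185:310,150:280,::-1],(400,385),interpolation=cv2.INTER_CUBIC)])
cv2.imwrite("pics/c2.png",A)
E
```

```text
6.5 [522.81513585 158.43116368 312.86767825] [[0.9975, 0.0703, -0.0013], [0.0703, -0.9975, -0.0003], [-0.0013, 0.0002, -1.0]] 37.67628512433874 29.834254682064056
```

View pics/c2.png

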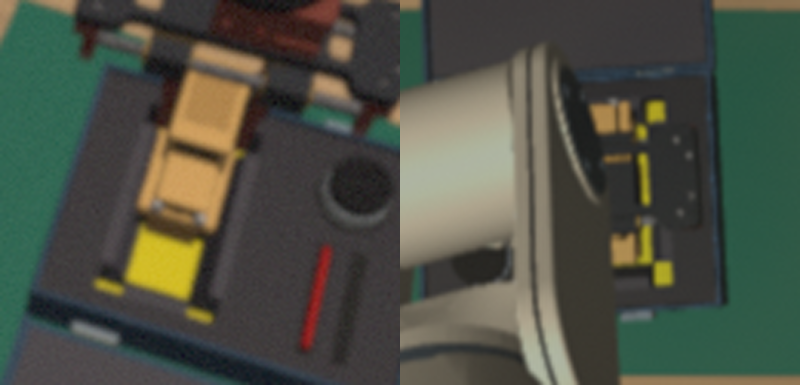

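The model hangs level above the cutout, with its nose towards +x; front edges are near crop (180,205). I'll check its offset numerically.

```bash
python3 - <<'E'
from m import *
s=np.load("pics/s2.npz");t=np.load("pics/t2.npz")
f=lambda p:[370+p[0]/3.077,200+p[1]/3.077]
g=lambda p:[150+(p[0]-400)/3.077,185+p[1]/3.077]
for n,P,z in(("roof front",[(170,135),(240,148)],155.7),("hood front",[(147,205),(213,224)],127.7)):print(n,ray(s,[f(p) for p in P],z).round(1).tolist())
print("hood top view nose right corner, tail",ray(t,[g((632,102)),g((636,265))],127.7).round(1).tolist())
# yellow floor vs height: corner marks in both original views
s0=np.load("pics/scene0.npz");t0=np.load("pics/top0.npz")
c=lambda p,x,y:[x+p[0]*.3,y+p[1]*.3]
for a,b in(((582,82),(677,355)),((508,60),(677,535)),((450,228),(597,360)),((550,258),(597,533)),((505,75),(668,523)),((578,98),(665,368)) ):
    pass
# corners top crop: (677,355)=+x -y ; scene crop
P=[((575,95),(612,522)),((468,222),(665,368)),((540,243),(612,370)),((510,78),(672,518))]
for a,b in P: print(tri((s0,t0),(c((a[0]-400,a[1]),390,225),c((b[0]-400,b[1]-300),150,205))).round(1))
E
```

```text
roof front [[551.1, 145.0, 155.7], [543.6, 185.3, 155.7]]
hood front [[585.2, 146.4, 127.7], [582.1, 186.0, 127.7]]
hood top view nose right corner, tail [[588.4, 134.5, 127.7], [470.2, 130.1, 127.7]]
[468.1 184.1  13.3]
[582.4 147.4  15.4]
[580.1 189.6  16.5]
[470.7 141.2  10.2]
```

>>> {"name": "step_arm", "arguments": {
  "targets": [
    [[0,0.08,-0.2,0,0,-0.15,0],[0,0,-0.3,0,0,0,0],[0,0,-0.3,0,0,0,0],[0,0,-0.25,0,0,0,0],[0,0,0,0,0,0,0]]
  ]
}}

```text
t: 7.12
ee_pos: [522.8, 162.0, 259.2]
orientation: [3.14, 0.093, -0.004]
ft_force: [-0.5, -0.5, -1.0]
width: 38.4
grasp_force: 29.8
```

>>> {"name": "step_arm", "arguments": {
  "targets": [
    [[0,0,-0.06,0,0,0,0],[0,0,-0.06,0,0,0,0],[0,0,-0.06,0,0,0,0],[0,0,0,0,0,0,0],[0,0,0,0,0,0,0]]
  ]
}}

```text
t: 7.75
ee_pos: [523.3, 162.2, 251.8]
orientation: [-3.14, -0.094, -0.0]
ft_force: [1.0, -0.5, -1.5]
width: 37.9
grasp_force: 29.8
```

>>> {"name": "step_arm", "arguments": {
  "targets": [
    [[0,0,-0.06,0,0,0,0],[0,0,-0.06,0,0,0,0],[0,0,0,0,0,0,0],[0,0,0,0,0,0,0],[0,0,0,0,0,0,0]]
  ]
}}

```text
t: 8.38
ee_pos: [523.3, 162.2, 245.7]
orientation: [-3.14, -0.094, -0.0]
ft_force: [-0.3, -0.4, -1.1]
width: 37.9
grasp_force: 29.8
```

>>> {"name": "step_arm", "arguments": {
  "targets": [
    [[0,0,-0.06,0,0,0,0],[0,0,-0.06,0,0,0,0],[0,0,0,0,0,0,0],[0,0,0,0,0,0,0],[0,0,0,0,0,0,0]]
  ]
}}

```text
t: 9.0
ee_pos: [523.2, 162.3, 239.6]
orientation: [-3.14, -0.094, 0.0]
ft_force: [-1.1, 1.7, -0.4]
width: 37.7
grasp_force: 29.8
```

>>> {"name": "step_arm", "arguments": {
  "targets": [
    [[0,0,-0.06,0,0,0,0],[0,0,-0.06,0,0,0,0],[0,0,0,0,0,0,0],[0,0,0,0,0,0,0],[0,0,0,0,0,0,0]]
  ]
}}

```text
t: 9.62
ee_pos: [523.4, 162.2, 233.6]
orientation: [3.14, 0.094, 0.0]
ft_force: [1.1, 0.0, -0.3]
width: 37.9
grasp_force: 29.9
```

>>> {"name": "step_arm", "arguments": {
  "targets": [
    [[0,0,-0.06,0,0,0,0],[0,0,-0.02,0,0,0,0],[0,0,0,0,0,0,0],[0,0,0,0,0,0,0],[0,0,0,0,0,0,0]]
  ]
}}

```text
t: 10.25
ee_pos: [523.0, 162.1, 229.4]
orientation: [3.14, 0.094, -0.001]
ft_force: [-1.5, 0.1, -3.2]
width: 37.4
grasp_force: 29.9
```

```bash
python3 - <<'E'
from m import *
d=shot("scene","pics/s3.png")
cv2.imwrite("pics/c3.png",cv2.resize(d["pixels"][210:322,375:515,::-1],(700,560),interpolation=cv2.INTER_CUBIC))
print([readout.get_obs()[k] for k in("ft_force","moment","ee_pos")])
E
```

```text
[array([-1.26385451,  0.78927546, -3.45067447]), array([0.13641209, 0.27914449, 0.12614331]), array([522.96878832, 162.10196229, 229.4091522 ])]
```

View pics/c3.png

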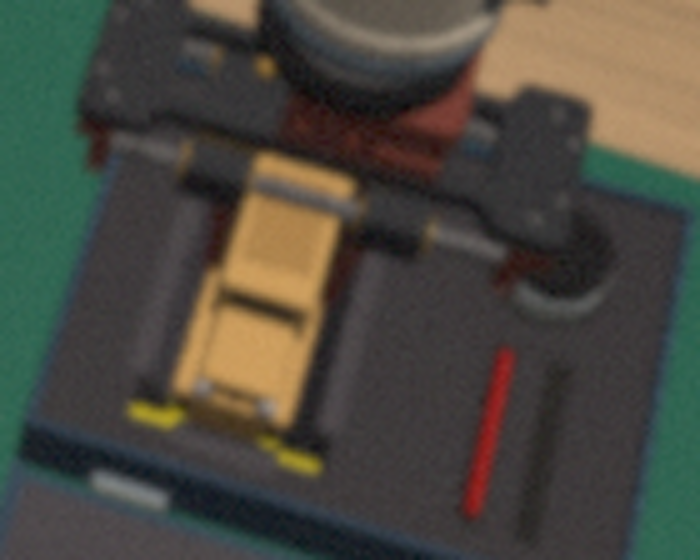

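The model is in the cutout between the bevels, nose at (235,410) and corner marks at (155,412) and (300,462), just touching. I'll press on.

>>> {"name": "step_arm", "arguments": {
  "targets": [
    [[0,0,-0.06,0,0,0,0],[0,0,-0.04,0,0,0,0],[0,0,0,0,0,0,0],[0,0,0,0,0,0,0],[0,0,0,0,0,0,0]]
  ]
}}

```text
t: 10.92
ee_pos: [523.7, 162.2, 227.8]
orientation: [-3.14, -0.092, -0.003]
ft_force: [-9.6, -2.4, 31.1]
width: 37.9
grasp_force: 30.0
```

>>> {"name": "step_arm", "arguments": {
  "targets": [
    [[0,0,-0.04,0,0,0,0],[0,0,-0.04,0,0,0,0],[0,0,0,0,0,0,0],[0,0,0,0,0,0,0],[0,0,0,0,0,0,0]]
  ]
}}

```text
t: 11.55
ee_pos: [524.5, 162.2, 226.0]
orientation: [-3.139, -0.092, -0.007]
ft_force: [-12.9, -5.2, 55.0]
width: 37.8
grasp_force: 44.1
```

The force rises steeply at bottom z of about 5–6 mm, which looks like the floor. I'll relax, let go, back away and check.

>>> {"name": "step_arm", "arguments": {
  "targets": [
    [[0,0,0.06,0,0,0,0],[0,0,0,0,0,0,0.5],[0,0,0,0,0,0,0.55],[0,0,0,0,0,0,0.6],[0,0,0,0,0,0,0.6]]
  ]
}}

```text
t: 12.18
ee_pos: [524.7, 162.7, 225.3]
orientation: [-3.139, -0.093, -0.007]
ft_force: [-1.1, 1.2, 10.2]
width: 52.6
grasp_force: 5.3
```

>>> {"name": "step_arm", "arguments": {
  "targets": [
    [[0,0,0.2,0,0,0,0.6],[0,0,0.5,0,0,0,0.6],[0,0,0.8,0,0,0,0.6],[0,0,0.8,0,0,0,0.6],[0,-0.5,0.5,0,0,0,0.6]]
  ]
}}

```text
t: 12.8
ee_pos: [523.6, 137.8, 366.2]
orientation: [-3.139, -0.096, -0.005]
ft_force: [1.1, -0.7, -0.6]
width: 52.6
grasp_force: 0.0
```

>>> {"name": "step_arm", "arguments": {
  "targets": [
    [[0,-0.9,0,0,0,0,0.6],[0,-0.9,0,0,0,0,0.6],[0,-0.9,0,0,0,0,0.6],[0,-0.9,0,0,0,0,0.6],[0,-0.7,0,0,0,0,0.6]]
  ]
}}

```text
t: 13.42
ee_pos: [523.1, -79.6, 364.1]
orientation: [3.14, 0.092, 0.001]
ft_force: [0.5, 0.3, -0.3]
width: 52.9
grasp_force: 0.0
```

```bash
python3 - <<'E'
from m import *
d=shot("scene","pics/s4.png");e=shot("top","pics/t4.png");print(readout.get_obs()["t"],readout.get_obs()["ft_force"])
A=np.hstack([cv2.resize(x["pixels"][y:y+120,c:c+100,::-1],(400,480),interpolation=cv2.INTER_CUBIC) for x,y,c in((d,210,385),(e,190,170))])
cv2.imwrite("pics/c4.png",A)
E
```

```text
13.525 [-0.58610306  1.0814654   0.71840815]
```

View pics/c4.png

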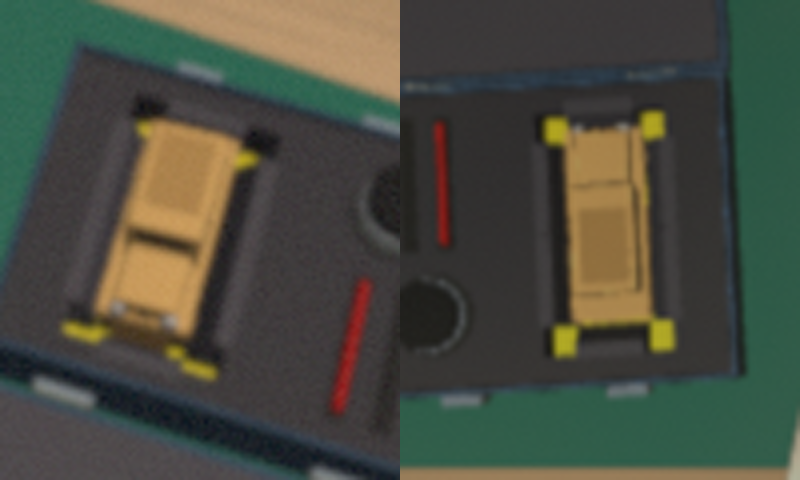

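```bash
python3 - <<'E'
from m import *
s=np.load("pics/s4.npz");t=np.load("pics/t4.npz")
a=lambda u,v:[385+u/4,210+v/4]; b=lambda u,v:[170+(u-400)/4,190+v/4]
print("roof",tri((s,t),(a(180,175),b(606,246))).round(1))
print("rim corner",tri((s,t),(a(80,45),b(737,374))).round(1), tri((s,t),(a(2,343),b(722,72))).round(1))
# bias: original turntable roofs (true 86)
A=lambda u,v:[180+u*.3,170+v*.3];B=lambda u,v:[330+u*.3,190+(v-300)*.3]
print("tan0",tri((s,t),(A(148,60),B(285,468))).round(1),"green0",tri((s,t),(A(292,148),B(114,422))).round(1))
S=cv2.imread("pics/s4.png");T=cv2.imread("pics/t4.png")
for f in("0","4"):
  r=[]
  for n,w in(("scene",(200,170,250,230) if f=="0" else (415,235,455,275)),("top",(400,205,430,268) if f=="0" else (205,215,240,275))):
    h=cv2.cvtColor(cv2.GaussianBlur(cv2.imread(f"pics/{n}{f}.png" if f=="0" else f"pics/{n[0]}4.png"),(3,3),0),cv2.COLOR_BGR2HSV)
    x0,y0,x1,y1=w;k=h[y0:y1,x0:x1];tan=(k[...,0]>10)&(k[...,0]<25)&(k[...,1]>90)
    v=k[...,2];med=np.percentile(v[tan],80);m=(tan&(v<.9*med)&(v>.6*med)).astype(np.uint8)
    m=cv2.morphologyEx(m,cv2.MORPH_OPEN,np.ones((5,5),np.uint8))
    q,l,st,c=cv2.connectedComponentsWithStats(m);i=1+np.argmax(st[1:,4]);r.append(c[i]+[x0,y0]);print(f,n,st[i],r[-1].round(2))
  print(tri((s,t),r).round(1))
E
```

```text
roof [515.1 157.   69.4]
rim corner [438.6  83.5  37.8] [621.7  99.5  33.7]
tan0 [ 539.6 -298.5   82.5] green0 [ 571.1 -177.    93.4]
0 scene [29 17 10 11 74] [233.55 192.07]
0 top [  0  21   9  25 164] [403.82 238.36]
[ 544.6 -271.    88. ]Traceback (most recent call last):
  File "<stdin>", line 17, in <module>
    return _wrapfunc(a, 'argmax', axis=axis, out=out, **kwds)
    return bound(*args, **kwds)
ValueError: attempt to get argmax of an empty sequence
```

The roof triangulates to z of about 69 and the rim to about 36, so the roof is about 33 above the rim (32 when seated). It looks seated. I'll do a quick confirming press on the roof with shut fingers.

>>> {"name": "step_arm", "arguments": {
  "targets": [
    [[0,0.9,0,0,0,0,0],[0,0.9,0,0,0,0,0],[-0.04,0.9,0,0,0,0,0],[0,0.9,0,0,0,0,0],[0,0.9,0,0,0,0,0]]
  ]
}}

```text
t: 14.15
ee_pos: [520.7, 149.5, 364.0]
orientation: [-3.14, -0.094, -0.001]
ft_force: [0.4, -0.3, 0.5]
width: 6.2
grasp_force: 0.0
```

>>> {"name": "step_arm", "arguments": {
  "targets": [
    [[0,0.3,-0.4,0,0,0,0],[0,0,-0.8,0,0,0,0],[0,0,-0.6,0,0,0,0],[0,0,-0.3,0,0,0,0],[0,0,0,0,0,0,0]]
  ]
}}

```text
t: 14.78
ee_pos: [521.1, 162.7, 258.3]
orientation: [3.14, 0.094, -0.001]
ft_force: [-0.9, 0.1, -0.2]
width: -0.0
grasp_force: 0.0
```

>>> {"name": "step_arm", "arguments": {
  "targets": [
    [[0,0,-0.06,0,0,0,0],[0,0,-0.04,0,0,0,0],[0,0,0,0,0,0,0],[0,0,0,0,0,0,0],[0,0,0,0,0,0,0]]
  ]
}}

```text
t: 15.4
ee_pos: [521.6, 163.1, 255.9]
orientation: [-3.138, -0.092, -0.004]
ft_force: [-5.2, 6.4, 13.9]
width: 0.8
grasp_force: 6.5
```

>>> {"name": "step_arm", "arguments": {
  "targets": [
    [[0,0,-0.06,0,0,0,0],[0,0,0,0,0,0,0],[0,0,0,0,0,0,0],[0,0,0,0,0,0,0],[0,0,0,0,0,0,0]]
  ]
}}

```text
t: 16.02
ee_pos: [521.6, 164.3, 255.1]
orientation: [-3.136, -0.091, -0.005]
ft_force: [-12.9, 12.4, 36.7]
width: 0.4
grasp_force: 17.8
```

>>> {"name": "step_arm", "arguments": {
  "targets": [
    [[0,0,-0.04,0,0,0,0],[0,0,0,0,0,0,0],[0,0,0,0,0,0,0],[0,0,0,0,0,0,0],[0,0,0,0,0,0,0]]
  ]
}}

```text
t: 16.65
ee_pos: [521.5, 165.1, 254.6]
orientation: [-3.134, -0.09, -0.006]
ft_force: [-20.1, 17.4, 52.6]
width: 0.5
grasp_force: 26.0
```

Firm stop: 52 N for only 0.5 mm more, far over the foam's 20 N, so the model is on the floor (z about 9.5). I'll retreat and take a final look.

>>> {"name": "step_arm", "arguments": {
  "targets": [
    [[0,0,0.2,0,0,0,0],[0,0,0.6,0,0,0,0],[0,0,0.8,0,0,0,0],[0,0,0.6,0,0,0,0],[0,-0.5,0,0,0,0,0]]
  ]
}}

```text
t: 17.27
ee_pos: [522.2, 137.8, 362.1]
orientation: [-3.139, -0.096, -0.01]
ft_force: [0.0, 0.6, 0.1]
width: 0.2
grasp_force: 0.0
```

>>> {"name": "step_arm", "arguments": {
  "targets": [
    [[0,-0.9,0,0,0,0,0],[0,-0.9,0,0,0,0,0],[0,-0.9,0,0,0,0,0],[0,-0.9,0,0,0,0,0],[0,-0.5,0,0,0,0,0]]
  ]
}}

```text
t: 17.9
ee_pos: [521.1, -70.0, 359.4]
orientation: [3.14, 0.091, 0.002]
ft_force: [-0.2, 0.3, -0.2]
width: 0.6
grasp_force: 0.0
```

```bash
python3 - <<'E'
from m import *
d=shot("scene","pics/s5.png");e=shot("top","pics/t5.png")
A=np.hstack([cv2.resize(x["pixels"][y:y+120,c:c+100,::-1],(400,480),interpolation=cv2.INTER_CUBIC) for x,y,c in((d,210,385),(e,190,170))])
cv2.imwrite("pics/c5.png",A)
E
```

```text
(no output)
```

View pics/c5.png

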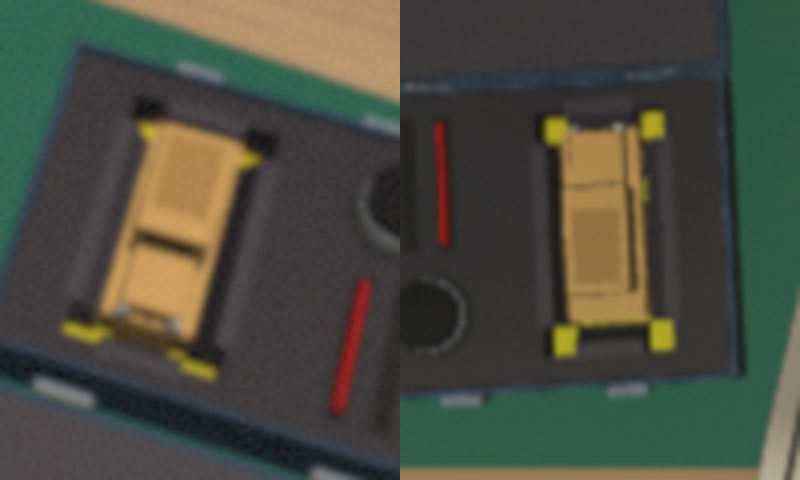

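The model sits in the cutout, but it shifted slightly on pressing: roof centre crop x went from 606 to 597, and a yellow sliver shows at (645,190). I need a closer look at tilt and height.

```bash
python3 - <<'E'
from m import *
A=[]
for f,x,y in(("s5",406,236),("t5",201,216)):
    A.append(cv2.resize(cv2.imread(f"pics/{f}.png")[y:y+63,x:x+42],(400,600),interpolation=cv2.INTER_LANCZOS4))
cv2.imwrite("pics/c6.png",cv2.convertScaleAbs(np.hstack(A),alpha=1.3,beta=15))
E
```

```text
(no output)
```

View pics/c6.png

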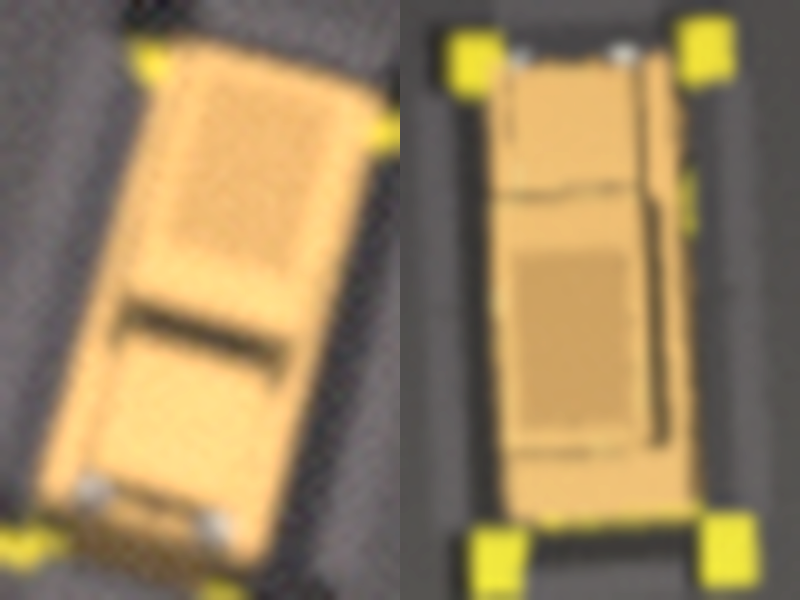

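```bash
python3 - <<'E'
from m import *
s=np.load("pics/s5.npz");t=np.load("pics/t5.npz")
a=lambda u,v:[406+u/9.52,236+v/9.52]; b=lambda u,v:[201+(u-400)/9.52,216+v/9.52]
for n,p,q in(("rear-y",(210,80),(628,430)),("rear+y",(335,110),(520,430)),("front-y",(168,240),(628,250)),("front+y",(292,268),(515,250)),("light-y",(92,490),(625,52)),("light+y",(210,525),(518,58)),("mark+x-y",(222,592),(707,85)),("tailtop-y",(165,45),(700,512)),("tailtop+y",(385,95),(512,518))):
    print(n,tri((s,t),(a(*p),b(*q))).round(1))
E
```

```text
rear-y [492.7 148.   65.5]
rear+y [492.5 174.2  70.2]
front-y [536.7 149.8  69.5]
front+y [536.5 175.8  75.8]
light-y [588.2 153.6  51.2]
light+y [586.9 179.2  53. ]
mark+x-y [581.4 166.9   1.4]
tailtop-y [472.  135.3  40.3]
tailtop+y [470.3 182.5  47.4]
```

```bash
python3 - <<'E'
from m import *
s=np.load("pics/s5.npz");t=np.load("pics/t5.npz")
def lights(f,box):
    x0,y0,x1,y1=box;h=cv2.cvtColor(cv2.resize(cv2.imread(f"pics/{f}.png")[y0:y1,x0:x1],None,fx=4,fy=4,interpolation=cv2.INTER_CUBIC),cv2.COLOR_BGR2HSV).astype(float)
    w=((h[...,1]<85)&(h[...,2]>125)).astype(np.uint8);n,l,st,c=cv2.connectedComponentsWithStats(w)
    i=[k for k in np.argsort(-st[1:,4])[:4]+1];return [((c[k]+.5)/4-.5+[x0,y0]).round(2).tolist()+[int(st[k,4])] for k in i]
for f,b in(("scene0",(196,206,218,224)),("top0",(400,206,426,216)),("scene0",(236,230,256,247)),("top0",(358,196,384,209)),("s5",(408,280,434,298)),("t5",(208,218,232,226)),("s4",(408,280,434,298)),("t4",(208,218,232,226))):print(f,lights(f,b))
E
```

```text
scene0 [[199.11, 222.27, 306], [210.86, 219.24, 99], [200.48, 214.24, 85], [196.62, 206.3, 64]]
top0 [[405.03, 208.64, 1175], [421.12, 208.79, 891]]
scene0 [[237.78, 243.51, 488], [236.27, 233.83, 53], [239.33, 237.11, 21], [248.62, 244.45, 7]]
top0 [[372.07, 199.41, 2817]]
s5 [[428.58, 290.68, 90], [415.12, 286.5, 85]]
t5 [[223.97, 221.67, 29], [212.94, 222.28, 8]]
s4 [[414.11, 286.35, 121], [427.28, 289.77, 120]]
t4 [[225.27, 221.7, 19], [213.86, 222.3, 13]]
```

```bash
python3 - <<'E'
from m import *
s=np.load("pics/s5.npz");t=np.load("pics/t5.npz")
for n,p,q in(("s5 -y",(415.12,286.5),(223.97,221.67)),("s5 +y",(428.58,290.68),(212.94,222.28)),("s4 -y",(414.11,286.35),(225.27,221.7)),("s4 +y",(427.28,289.77),(213.86,222.3)),("tt",(205.67,216.74),(414.5,210.4)),("green",(244.9,239.6),(371.2,202))):print(n,tri((s,t),(p,q)).round(1))
for z in(44,48,52,56,60): print(z,ray(s,(205.67,216.74),z).round(1)[0],ray(s,(421.85,288.6),z-12.5).round(1)[0])
E
```

```text
s5 -y [587.8 153.2  54.4]
s5 +y [586.3 179.9  54.5]
s4 -y [587.7 150.8  53. ]
s4 +y [586.1 177.1  56.1]
tt [ 613.1 -302.9   68.8]
green [ 632.5 -198.6   72.3]
44 [ 600.4 -315.5   44. ] [574.5 168.   31.5]
48 [ 602.4 -313.3   48. ] [576.6 168.   35.5]
52 [ 604.4 -311.1   52. ] [578.7 167.9  39.5]
56 [ 606.4 -308.9   56. ] [580.8 167.8  43.5]
60 [ 608.4 -306.8   60. ] [582.9 167.8  47.5]
```

Comparing the same features on the turntable and in the case: headlights at z≈54 (turntable 69, underside 22) and roof ≈70 put the underside at z ≈6–9. That matches the firm stop on the floor. Roll is about 1.5°, pitch looks level within the measurement noise, and the plan offset is about 3 mm. Handing in.

```bash
python3 -c "
from h import *
print(ctrl.close_job(),readout.get_obs()['t'])"
```

```text
the job is handed in; nothing more can be done
the job is handed in; nothing more can be done
```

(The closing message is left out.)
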